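# Re-order the spice tin and close it

### The arm

A 6-joint arm with a two-finger parallel gripper is mounted at the origin on a cart in front of the work surface, level with it; the furniture and walls round the work are solid. World frame = base frame: x ahead of the robot, y to its left, z up, the work surface at z = 0. Lengths are in mm, angles in rad, forces in N, time in s.
With the tool pointing down it reaches from about 350 to 875 mm from the base axis. Payload 4.2 kg.
Tool frame: the origin (TCP) lies midway between the tips of the shut fingers; the grasp point (between the pads) lies 19 mm behind it (arm.hold_point_z is the distance from the TCP to the grasp point, in mm); z points along the fingers, y is the line along which they close (so a half turn about z gives the same grasp; the last joint's range is limited). The gripper opens to 85 mm and grips with 20 to 120 N. Pads are 22 mm wide; open, the fingers measure 114 mm over their backs; the gripper's body (76 mm by 85 mm) begins 54 mm behind the grasp point. The pads swing forward as they close: fully open they stand 13 mm farther back than shut.
Start: joints at [1.385, 0.385, 0.008, 0, -1.194, -0.259], TCP at [268.89, 564.179, 195.212] pointing down, gripper open.
Joint ranges: [-3.14, 3.14], [-1.21, 2.06], [-1.07, 1.41], [-3.16, 2.05], [-2.99, -0.16], [-3.1, 3.1]. Speed limits (rad/s): [2.79, 2.79, 3.14, 3.14, 3.14, 3.14].

### API

Orientations are given as a unit quaternion [x, y, z, w].
In Python, from bench import arm, vision gives the robot as it stands. The module is installed in compiled form; this text tells all that it offers.
- The arm moves only by the tool servo_tool, never from a script. Its argument "plan" is a list of rows, each a list of 7 numbers: the shift along the world's x, y, z each as a share of 300 mm, from -1 to 1, then the turn, a rotation vector about the world's x, y, z each as a share of 2 rad, from -1 to 1, then the opening, from 0 (shut) to 1 (fully open). A call has 1 to 20 rows; each row shifts and turns the commanded pose from where the row before left it; what a row does not reach is not made up. A row lasts 1/8 s, in which the tool goes at most 62.5 mm and 10.7 degrees, less where a joint would pass 70% of its speed; a pose out of reach is approached as far as the arm can. A call with a number of a shift or a turn outside -1 to 1 is refused whole. A call with a gripper value outside its range is refused whole. The fingers move at their own pace and stop on an object; the grip force is fixed at half the most. Time passes only in rows, so rows that do not move let the fingers close. It gives the time, the measured TCP pose, the force, the opening and the grip force at its end, in the units of the state.
- arm.read_state(): the state, without advancing time (a new reading comes with each control period).
- vision.get_image(name): name is "scene" or "top" or "wrist"; returns a dict with "image" (480x640x3 uint8, red, green, blue), "z_map" (480x640 float32, mm along the optical axis (not along the pixel's ray), 0 where there is no reading), "K" (3x3 intrinsics, pixels), "world_to_cam" (4x4, takes a point from world to camera coordinates); the wrist camera has in their place "mount" (4x4, takes a point from camera to tool coordinates, whose origin is the TCP and whose axes are the flange's). Camera axes: x right, y down, z forward; pixel columns grow to the right and rows downward; lengths in mm; the calibration is good to about 2 mm. A picture is of the moment at which its call begins: read the wrist's pose just before it.
- arm.job_done(): hands the job in; it is judged then, once.
The state is a dict: "clock": time; "joints": joint angles; "joint_vel": joint speeds; "joint_efforts": joint torques, N m; "position": TCP position; "ee_rot": TCP orientation; "contact_force": force on the tool from outside, world axes, zero at the start; "wrist_torque": the same for the moment, N m; "gripper_width": finger opening in mm; "grasp_force": force on a finger pad.
Only numpy, scipy, OpenCV 4.12 (cv2) and the standard library are available. Lean on these libraries where they do the work, as an engineer would, in place of code of your own. Each camera call takes 0.05 s, during which the arm holds its last target. There are 200 camera calls.

### The job

Put the spice tin in order and close it: the tall shaker belongs in the middle, the only place where the lid's crown has room for it, and the cork-stoppered salt pot belongs in the place next to the tin's pull handle; the plain pot standing there now takes the place that falls free, so that all seven stand upright on the floor of the tin. The empty cork mat is there for setting a pot aside on the way. Finally put the lid squarely on the tin, fully down.

Things in the scene. Friction and masses are not known exactly. Their poses are not given: they have to be found in the camera images.
- tin: round steel tin, fixed, open; 159 mm across, 153 inside, floor 3 mm thick, rim 64 mm up. Seven places, 50 mm apart: one in the middle, six round it every 60 degrees. A wire pull handle stands out from the wall on its -x side to 106 mm from the centre, 34 mm up; the place next to it is at (-50, 0) mm. Origin: centre of the underside. At the start: salt pot in the middle, shaker on the ring
- lid: steel lid lying right side up, 175 mm across, up to 0.42 kg. Origin: centre of its lower edge. Skirt 8 mm deep, fits over the tin's rim with 4 mm play; seated, its origin is 56 mm above the tin's. Flat shoulder; hollow crown 71 mm across (66 inside, top 41 mm above the origin); on it an upright bar grip along the lid's x: 46 mm long, 12 thick, top at 64 mm. Only the crown clears the shaker
- shaker: tall glass pepper shaker with a round black cap, a straight cylinder 41 mm across and 85 mm tall, so it stands 24 mm out of the tin; 0.11 kg. Origin: centre of the underside, z up
- salt_pot: the salt pot: a round steel pot like the plain ones (46 mm across, flat top 39 mm above the underside) but with a thick cylindrical cork stopper, 24 mm across and 17 mm tall, instead of a thin knob; the stopper is fixed, lift the pot by it; up to 0.13 kg. Origin: centre of the underside, z up
- pot_a: one of five identical round steel spice pots, 46 mm across; flat top 39 mm above its underside, on it in the middle a thin upright steel knob, 13 mm across, 17 mm tall, to lift it by; one rigid piece, 0.09 kg. Origin: centre of the underside, z up. This one stands next to the tin's pull handle at the start
- pot_b: one of five identical round steel spice pots, 46 mm across; flat top 39 mm above its underside, on it in the middle a thin upright steel knob, 13 mm across, 17 mm tall, to lift it by; one rigid piece, 0.09 kg. Origin: centre of the underside, z up. This one stands in one of the other ring places at the start and may stay there
- pot_c: one of five identical round steel spice pots, 46 mm across; flat top 39 mm above its underside, on it in the middle a thin upright steel knob, 13 mm across, 17 mm tall, to lift it by; one rigid piece, 0.09 kg. Origin: centre of the underside, z up. This one stands in one of the other ring places at the start and may stay there
- pot_d: one of five identical round steel spice pots, 46 mm across; flat top 39 mm above its underside, on it in the middle a thin upright steel knob, 13 mm across, 17 mm tall, to lift it by; one rigid piece, 0.09 kg. Origin: centre of the underside, z up. This one stands in one of the other ring places at the start and may stay there
- pot_e: one of five identical round steel spice pots, 46 mm across; flat top 39 mm above its underside, on it in the middle a thin upright steel knob, 13 mm across, 17 mm tall, to lift it by; one rigid piece, 0.09 kg. Origin: centre of the underside, z up. This one stands in one of the other ring places at the start and may stay there
- cork_mat: round cork mat lying fixed on the worktop, 90 mm across, 6 mm thick, empty: a free spot for setting a pot aside. Origin: centre of the underside
Not all that is in view belongs to the job. What is shaped like the shaker but turquoise is not meant.

How it is judged (in metres and radians):
At the end, for the whole second after the job is handed in: Shaker within 12 mm of the tin's middle, salt pot within 12 mm of the place next to the pull handle, all seven upright on the tin's floor; lid centred on the tin within 8 mm, level within 0.05 rad, down to 4 mm; all released and at rest (horizontal distance between shaker and tin below 0.012 m and x of salt_pot in the frame of tin between -0.062 and -0.038 m and y of salt_pot in the frame of tin between -0.013 and 0.013 m and z of shaker in the frame of tin between -0.002 and 0.008 m and horizontal distance between each of shaker, salt_pot, pot_a, pot_b, pot_c, pot_d, pot_e and tin below 0.066 m and angle between each of shaker, salt_pot, pot_a, pot_b, pot_c, pot_d, pot_e's own z axis and vertical below 0.12 rad and linear speed of each of shaker, salt_pot, pot_a, pot_b, pot_c, pot_d, pot_e, lid below 0.02 m/s and z of salt_pot in the frame of tin between -0.002 and 0.008 m and z of pot_a in the frame of tin between -0.002 and 0.008 m and z of pot_b in the frame of tin between -0.002 and 0.008 m and z of pot_c in the frame of tin between -0.002 and 0.008 m and z of pot_d in the frame of tin between -0.002 and 0.008 m and z of pot_e in the frame of tin between -0.002 and 0.008 m and horizontal distance between lid and tin below 0.008 m and z of lid in the frame of tin between 0.052 and 0.06 m and angle between lid's own z axis and vertical below 0.05 rad); the robot touches nothing.
It fails at once if a pot or the shaker is tipped over (angle between any of shaker, salt_pot, pot_a, pot_b, pot_c, pot_d, pot_e's own z axis and vertical above 0.8 rad).
It also fails if it takes over 122 s, if anything falls off the work surface, if the arm or the gripper's body presses on something with over 40 N, if the wrist force passes 120 N, or if a joint passes its speed limit or range.

## Working session

There is one attempt and no reset: what is moved stays moved. The work goes in short steps, Python scripts to look and compute and a tool call to move; the robot and the scene stay as the last step left them, time stands still between calls to the robot, and variables do not carry over. Pictures are saved under pics/ and viewed, at most 14 in all, crops included, and the job is handed in when it is done.

Besides the shell and the picture viewer there is one more tool, called after ">>>" as name(argument=value, ...), one argument or row to a line, values as JSON. servo_tool: Moves the arm, as the interface text tells. Its arguments: {"type":"object","properties":{"plan":{"type":"array"}},"required":["plan"]}

```bash
mkdir -p pics && cat > h.py <<'E'
import numpy as np, cv2
from bench import arm, vision
def grab(n,f):
    d=vision.get_image(n); cv2.imwrite(f'pics/{f}.png',d['image'][:,:,::-1]); np.savez(f'pics/{f}.npz',z=d['z_map'],K=d['K'],T=d.get('world_to_cam',np.eye(4))); return d
def px(f,u,v,zw=None):
    d=np.load(f'pics/{f}.npz'); K,T=d['K'],d['T']; r=np.linalg.inv(K)@[u,v,1.]
    Ti=np.linalg.inv(T)
    if zw is None: return (Ti@np.r_[r*d['z'][int(v),int(u)],1])[:3]
    o=Ti[:3,3]; w=Ti[:3,:3]@r; return o+w*(zw-o[2])/w[2]
def cloud(f):
    d=np.load(f'pics/{f}.npz'); v,u=np.mgrid[:480,:640]
    r=np.linalg.inv(d['K'])@np.c_[u.ravel(),v.ravel(),np.ones(u.size)].T*d['z'].ravel()
    Ti=np.linalg.inv(d['T']); return (Ti[:3,:3]@r).T.reshape(480,640,3)+Ti[:3,3]
E
python3 -c "
from h import *
grab('top','top1');grab('scene','sc1');print(arm.read_state())"
```

```text
{'clock': 0.1, 'joints': array([ 1.38458449e+00,  3.85493210e-01,  6.76177036e-03, -4.44896632e-04,
       -1.19399293e+00, -2.58593000e-01]), 'joint_vel': array([ 8.58506286e-04, -2.26326372e-03,  1.70038250e-03,  4.63782674e-05,
        4.28802566e-04,  1.68777613e-03]), 'joint_efforts': array([-5.66149756e-04, -3.93321025e+01,  1.88928473e+01,  4.19796824e+00,
       -2.63265581e-03,  5.31983673e-06]), 'position': array([268.66015581, 563.65564058, 194.22110766]), 'ee_rot': array([ 9.75351779e-01, -2.20653426e-01, -1.71747297e-04,  9.70871766e-04]), 'contact_force': array([ 0.64300973, -0.01949471,  0.09520937]), 'wrist_torque': array([-0.0175052 ,  0.00903482, -0.03650252]), 'grasp_force': 0.0, 'gripper_width': 85.43710737351743}
```

View pics/top1.png

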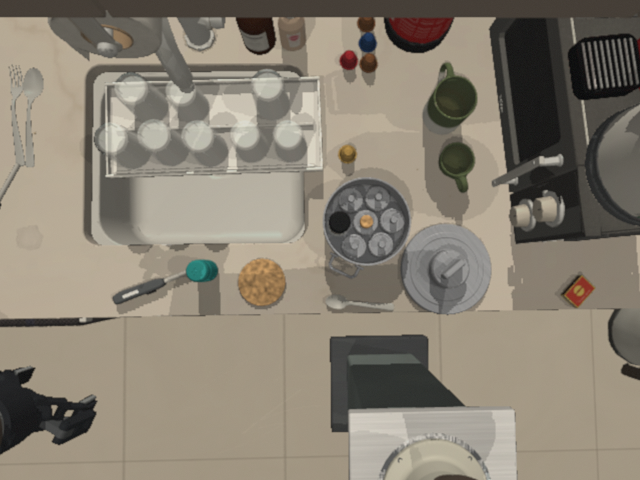

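View pics/sc1.png

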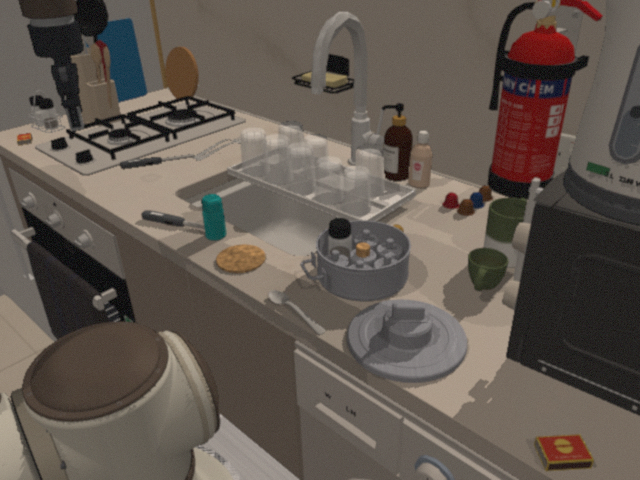

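The top view shows the tin near (366,222), with the shaker's black cap at (339,222), the salt cork at (367,222) and the handle at (342,262). The lid is at (447,268), the mat at (262,282) and the decoy at (201,271).

```bash
python3 -c "
from h import *
im=cv2.imread('pics/top1.png')[170:320,310:500]
cv2.imwrite('pics/c1.png',cv2.resize(im,None,fx=4,fy=4,interpolation=cv2.INTER_CUBIC))
C=cloud('top1')
for u,v in [(262,282),(339,222),(367,222),(447,268),(342,262),(340,300),(300,280),(457,160),(330,150)]: print(u,v,C[v,u].round(1))
np.set_printoptions(suppress=True)
print(np.load('pics/top1.npz')['T'].round(3),np.load('pics/top1.npz')['K'])
"
```

```text
262 282 [401.5 321.6   7.7]
339 222 [506.  177.1  91.2]
367 222 [508.4 125.2  59.7]
447 268 [423.2 -21.8  46.1]
342 262 [437.4 168.8  -0.7]
340 300 [364.9 173.9   3.1]
300 280 [4.041e+02 2.500e+02 1.000e-01]
457 160 [632.3 -57.5   8.1]
330 150 [656.2 188.9  -0.8]
[[ -0.014  -1.      0.025 192.175]
 [ -0.998   0.013  -0.054 473.315]
 [  0.054  -0.026  -0.998 877.577]
 [  0.      0.      0.      1.   ]] [[465.6675694    0.         333.07198345]
 [  0.         465.6675694  241.8905872 ]
 [  0.           0.           1.        ]]
```

View pics/c1.png

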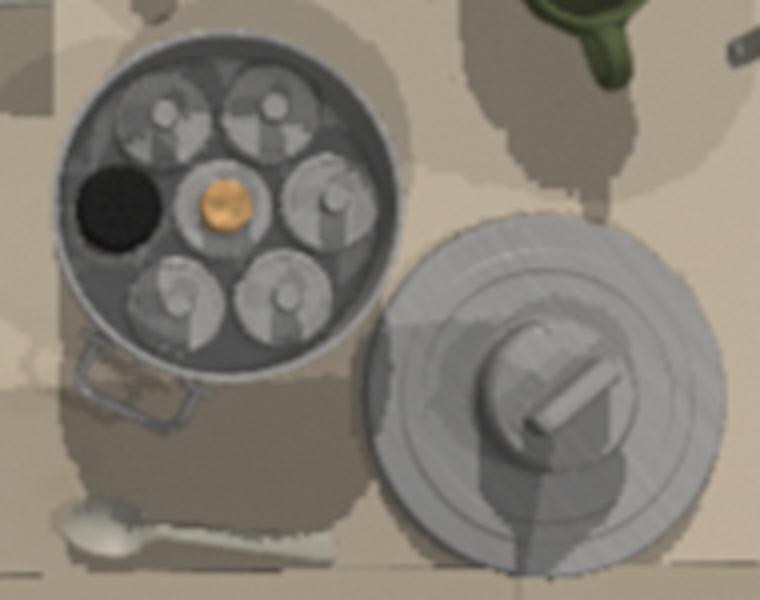

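The crop shows the shaker cap at (118,208), the cork at (228,206), and the knobs at (180,301), (288,296), (335,200), (274,105) and (165,112). The handle centre is about (140,385). The lid crown is at (560,393), with the bar from (538,425) to (610,372).

```bash
python3 -c "
from h import *
for n,x,y,z in [('A',180,301,59),('B',288,296,59),('C',335,200,59),('D',274,105,59),('E',165,112,59),('salt',228,206,59),('shaker',118,208,88),('handle',140,385,34),('rim',228,205,64),('lidout',545,395,4),('crown',560,393,41),('bar1',538,418,64),('bar2',610,370,64)]:
  print(n,px('top1',310+x/4-.4,170+y/4-.4,z).round(1))
C=cloud('top1').reshape(-1,3)
def sel(cx,cy,r,z0,z1):
  P=C[(np.hypot(C[:,0]-cx,C[:,1]-cy)<r)&(C[:,2]>z0)&(C[:,2]<z1)]; return P
def rect(P): return cv2.minAreaRect(P[:,:2].astype(np.float32))
for a in [(505,175,35,80,100),(420,-22,60,35,48),(420,-22,60,58,75),(420,-22,105,3,20),(402,320,60,4,15),(507,125,110,60,75),(507,125,20,52,66)]:
  P=sel(*a); print(a,len(P),cv2.minEnclosingCircle(P[:,:2].astype(np.float32)),rect(P),np.median(P[:,2]))
"
```

```text
A [467.4 148.3  59. ]
B [469.   99.4  59. ]
C [512.3  77.1  59. ]
D [556. 104.  59.]
E [553.3 153.6  59. ]
salt [510.1 125.8  59. ]
shaker [507.  176.8  88. ]
handle [429.9 165.7  34. ]
rim [510.1 126.3  64. ]
lidout [422.4 -31.    4. ]
crown [423.4 -28.1  41. ]
bar1 [412.5 -11.5  64. ]
bar2 [433.6 -44.7  64. ]
(505, 175, 35, 80, 100) 383 ((507.9983825683594, 175.5767822265625), 19.2993106842041) ((507.70843505859375, 175.8119354248047), (37.02735137939453, 36.9136962890625), 89.60603332519531) 87.92202794333991
(420, -22, 60, 35, 48) 930 ((422.4752197265625, -30.334503173828125), 35.75993728637695) ((422.2384033203125, -30.566455841064453), (70.71675109863281, 68.58209228515625), 89.48064422607422) 40.61043831742177
(420, -22, 60, 58, 75) 177 ((423.0733947753906, -29.974700927734375), 23.027149200439453) ((422.2658996582031, -30.637531280517578), (12.57412052154541, 45.7801513671875), 38.68619918823242) 64.04753768453782
(420, -22, 105, 3, 20) 5484 ((420.5160217285156, -22.128862380981445), 104.59738159179688) ((428.5804443359375, -22.764785766601562), (187.12364196777344, 205.35679626464844), 4.126914978027344) 11.738859283816225
(402, 320, 60, 4, 15) 1761 ((402.5300598144531, 320.1966857910156), 59.41454315185547) ((404.0693359375, 322.216552734375), (106.89851379394531, 111.14521026611328), 17.013269424438477) 7.09365603453125
(507, 125, 110, 60, 75) 737 ((511.0647888183594, 125.65171813964844), 79.72429656982422) ((511.1844482421875, 125.3216323852539), (158.78468322753906, 157.39039611816406), 89.23346710205078) 63.98131697425072
(507, 125, 20, 52, 66) 138 ((511.0218811035156, 125.7664794921875), 12.139765739440918) ((510.89617919921875, 125.39240264892578), (21.752471923828125, 23.481338500976562), 44.26923370361328) 59.91353619592968
```

>>> servo_tool(
  plan=[
    [0.08, -0.1293, 0, 0, 0, -0.0535, 0.6],
    [0.08, -0.1293, 0, 0, 0, -0.0535, 0.6],
    [0.08, -0.1293, 0, 0, 0, -0.0535, 0.6],
    [0.08, -0.1293, 0, 0, 0, -0.0535, 0.6],
    [0.08, -0.1293, 0, 0, 0, -0.0535, 0.6],
    [0.08, -0.1293, 0, 0, 0, -0.0535, 0.6],
    [0.08, -0.1293, 0, 0, 0, -0.0535, 0.6],
    [0.08, -0.1293, 0, 0, 0, -0.0535, 0.6],
    [0.08, -0.1293, 0, 0, 0, -0.0535, 0.6],
    [0.08, -0.1293, 0, 0, 0, -0.0535, 0.6],
    [0, 0, 0, 0, 0, 0, 0.6],
    [0, 0, 0, 0, 0, 0, 0.6],
    [0, 0, 0, 0, 0, 0, 0.6],
  ],
)

```text
clock: 1.72
position: [508.4, 177.1, 195.1]
ee_rot: [0.727, -0.686, -0.0, 0.0]
contact_force: [-0.6, 0.3, 0.4]
gripper_width: 51.4
grasp_force: 0.0
```

>>> servo_tool(
  plan=[
    [-0.001, -0.005, -0.1, 0, 0, 0, 0.6],
    [0, 0, -0.1, 0, 0, 0, 0.6],
    [0, 0, -0.1, 0, 0, 0, 0.6],
    [0, 0, -0.06, 0, 0, 0, 0.6],
    [0, 0, -0.06, 0, 0, 0, 0.6],
    [0, 0, -0.04, 0, 0, 0, 0.6],
    [0, 0, -0.03, 0, 0, 0, 0.6],
    [0, 0, 0, 0, 0, 0, 0.6],
    [0, 0, 0, 0, 0, 0, 0.6],
  ],
)

```text
clock: 2.85
position: [509.0, 175.1, 48.8]
ee_rot: [0.727, -0.687, 0.0, -0.001]
contact_force: [-0.4, 0.6, 0.8]
gripper_width: 51.3
grasp_force: 0.0
```

```bash
python3 -c "
from h import *
d=vision.get_image('wrist');cv2.imwrite('pics/w1.png',d['image'][:,:,::-1]);print(d['mount'].round(3))"
```

```text
[[ 1.00000e-03 -9.64000e-01 -2.64000e-01  6.59900e+01]
 [ 1.00000e+00  1.00000e-03  1.00000e-03  1.81000e-01]
 [-0.00000e+00 -2.64000e-01  9.64000e-01 -1.78512e+02]
 [ 0.00000e+00  0.00000e+00  0.00000e+00  1.00000e+00]]
```

View pics/w1.png

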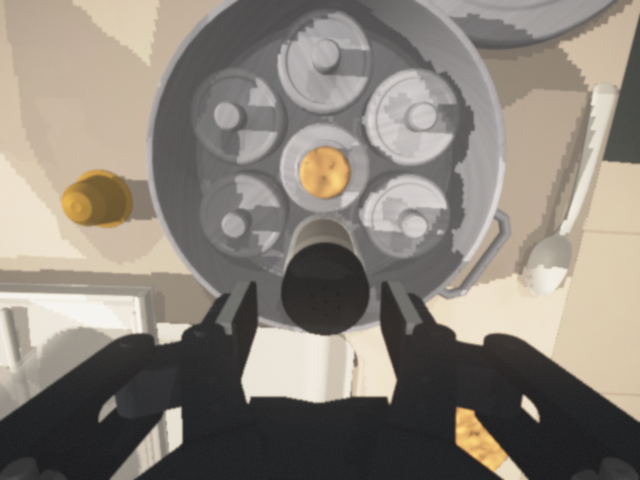

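The wrist view shows the shaker cap (325,288) centred between the fingers (about 240 and 400), with no contact. I'll close on it.

>>> servo_tool(
  plan=[
    [0, 0, 0, 0, 0, 0, 0.2],
    [0, 0, 0, 0, 0, 0, 0.2],
    [0, 0, 0, 0, 0, 0, 0.2],
    [0, 0, 0, 0, 0, 0, 0.2],
    [0, 0, 0, 0, 0, 0, 0.2],
    [0, 0, 0, 0, 0, 0, 0.2],
    [0, 0, 0.03, 0, 0, 0, 0.2],
    [0, 0, 0.06, 0, 0, 0, 0.2],
    [0, 0, 0.1, 0, 0, 0, 0.2],
    [0, 0, 0.12, 0, 0, 0, 0.2],
    [0, 0, 0, 0, 0, 0, 0.2],
  ],
)

```text
clock: 4.28
position: [510.2, 175.6, 144.3]
ee_rot: [0.727, -0.687, 0.001, -0.003]
contact_force: [-0.4, -0.1, 0.4]
gripper_width: 17.2
grasp_force: 0.0
```

```bash
python3 -c "
from h import *
a=grab('scene','sc2')['image'][200:320,230:450];d=grab('wrist','w2')['image']
cv2.imwrite('pics/c2.png',np.vstack([cv2.resize(a,(640,349)),d[180:420]])[:,:,::-1])"
```

```text
(no output)
```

View pics/c2.png

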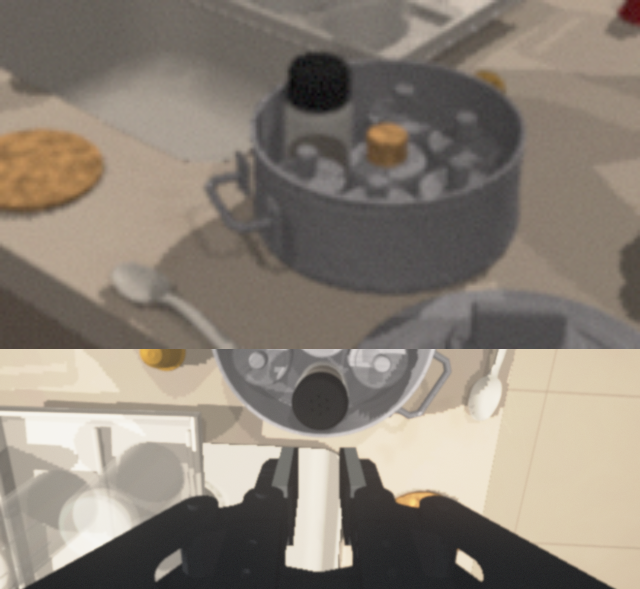

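The shaker still stands upright in its place and the gripper closed on nothing. I'll compare the wrist camera's measurement of its position.

```bash
cat >> h.py <<'E'
from scipy.spatial.transform import Rotation as R
def wgrab(f):
    s=arm.read_state(); d=vision.get_image('wrist'); cv2.imwrite(f'pics/{f}.png',d['image'][:,:,::-1])
    M=np.eye(4); M[:3,:3]=R.from_quat(s['ee_rot']).as_matrix(); M[:3,3]=s['position']
    np.savez(f'pics/{f}.npz',z=d['z_map'],K=d['K'],T=np.linalg.inv(M@d['mount'])); return d
def circ(f,cx,cy,r,z0,z1):
    C=cloud(f).reshape(-1,3); z=np.load(f'pics/{f}.npz')['z'].ravel()
    P=C[(z>0)&(np.hypot(C[:,0]-cx,C[:,1]-cy)<r)&(C[:,2]>z0)&(C[:,2]<z1)]
    if len(P)<5: return len(P)
    c,rr=cv2.minEnclosingCircle(P[:,:2].astype(np.float32)); return len(P),np.round(c,1),round(rr,1),np.median(P,0).round(1)
E
python3 -c "
from h import *
wgrab('w3'); grab('top','top2')
print(np.load('pics/w3.npz')['K'])
for f in ['w3','top2','top1','sc2']:
  print(f,'shaker',circ(f,508,175,40,80,100)); print('cork',circ(f,511,125,18,54,64)); print('rim',circ(f,511,125,100,62,67))
print(arm.read_state()['gripper_width'])
C=cloud('w3'); 
for v in range(150,260,12): print(v,C[v,322].round(1))
"
```

```text
[[364.54012038   0.         318.41929779]
 [  0.         364.54012038 235.63366911]
 [  0.           0.           1.        ]]
w3 shaker (2468, array([503.5, 178.5]), 19.6, array([503.7, 176.3,  87.5]))
cork (907, array([508.5, 125.5]), 12.0, array([508.5, 125.2,  58.7]))
rim (3635, array([508.5, 125.6]), 79.9, array([512.1, 108.4,  63.6]))
top2 shaker 0
cork 0
rim (231, array([506.2, 121.9]), 78.7, array([458.4,  76.6,  64.5]))
top1 shaker (383, array([508. , 175.6]), 19.3, array([507.7, 175.5,  87.9]))
cork (137, array([511. , 125.8]), 12.1, array([510.3, 125.3,  59.9]))
rim (498, array([511.1, 125.7]), 79.7, array([512.4, 123.4,  64.7]))
sc2 shaker (259, array([503.6, 170.8]), 19.6, array([499.5, 167.6,  87.9]))
cork (116, array([505.9, 122.5]), 12.3, array([504.7, 120.5,  59.3]))
rim (482, array([506.7, 124.6]), 82.5, array([491.1, 120. ,  64.4]))
17.005861831994064
150 [508.4 118.1  59.2]
162 [507.9 126.4  58.1]
174 [507.4 134.8  58.2]
186 [506.6 145.4  42.3]
198 [505.8 156.8  28.7]
210 [506.  159.7  63.5]
222 [506.1 162.9  87.4]
234 [505.6 170.8  88. ]
246 [505.1 178.9  88.5]
258 [504.6 187.9  86.7]
```

>>> servo_tool(
  plan=[
    [-0.018, 0.004, 0, 0, 0, 0, 0.6],
    [0, 0, 0, 0, 0, 0, 0.6],
    [0, 0, 0, 0, 0, 0, 0.6],
    [0, 0, 0, 0, 0, 0, 0.6],
    [0, 0, -0.1, 0, 0, 0, 0.6],
    [0, 0, -0.1, 0, 0, 0, 0.6],
    [0, 0, -0.07, 0, 0, 0, 0.6],
    [0, 0, -0.05, 0, 0, 0, 0.6],
    [0, 0, 0, 0, 0, 0, 0.6],
    [0, 0, 0, 0, 0, 0, 0],
    [0, 0, 0, 0, 0, 0, 0],
    [0, 0, 0, 0, 0, 0, 0],
    [0, 0, 0, 0, 0, 0, 0],
    [0, 0, 0, 0, 0, 0, 0],
    [0, 0, 0, 0, 0, 0, 0],
  ],
)

```text
clock: 6.35
position: [504.1, 176.5, 46.2]
ee_rot: [0.727, -0.687, 0.0, -0.001]
contact_force: [1.3, -1.0, 5.6]
gripper_width: 37.4
grasp_force: 60.5
```

```bash
python3 -c "
from h import *
d=wgrab('w4'); print(circ('w4',505,175,40,80,100),circ('w4',508,125,18,54,64),circ('w4',508,125,100,62,67))"
```

```text
(7359, array([504.1, 170.5]), 32.4, array([503.9, 172.3,  87.4])) (2183, array([508.5, 125.6]), 12.0, array([508.5, 125.1,  58.7])) (6599, array([508.5, 125.5]), 80.1, array([510.9, 116.2,  63.6]))
```

View pics/w4.png

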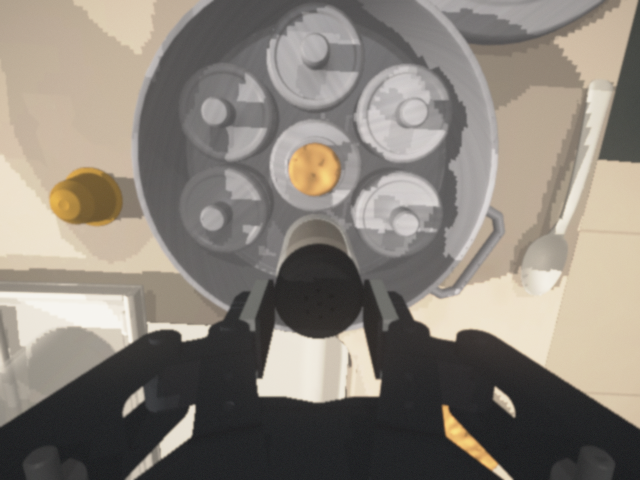

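The cap is at about (318,290), and the fingers hold it at rows 280–370. It looks off-centre towards the camera, so I'll measure it.

```bash
python3 -c "
from h import *
for f in ['w3','w4']:
  C=cloud(f); print(f)
  for u0 in (318,):
    for v in range(200,345,8): print(v,C[v,u0].round(1),cv2.imread(f'pics/{f}.png')[v,u0])
"
```

```text
w3
200 [509.  157.5  35.1] [ 96 106 114]
208 [508.9 158.8  61.1] [111 122 129]
216 [508.9 160.   83. ] [52 51 55]
224 [508.6 164.4  87.4] [57 60 62]
232 [508.3 169.4  88.7] [57 59 61]
240 [508.  174.9  88.8] [56 58 62]
248 [507.7 180.6  88.1] [58 60 62]
256 [507.4 186.2  88. ] [58 59 62]
264 [507.  192.3  86.8] [59 61 64]
272 [ 5.049e+02  2.314e+02 -1.000e-01] [188 214 227]
280 [504.4 240.1  -1.6] [160 177 190]
288 [ 498.7  342.3 -218.1] [223 235 239]
296 [ 497.9  356.3 -218.4] [224 234 240]
304 [ 497.1  369.6 -217.1] [224 234 239]
312 [ 496.3  383.9 -217.4] [223 234 239]
320 [ 495.5  398.  -217. ] [222 233 239]
328 [ 494.8  411.6 -215.3] [221 233 238]
336 [ 494.   425.6 -214.3] [221 232 238]
344 [ 493.2  439.7 -213.1] [220 232 238]
w4
200 [506.  141.9  41.8] [157 159 163]
208 [505.8 146.2  41.1] [154 155 160]
216 [505.3 156.1  14.8] [125 129 133]
224 [505.2 156.4  33.7] [ 90  97 105]
232 [505.2 156.1  51.5] [ 92 100 108]
240 [505.1 157.4  61.2] [110 120 130]
248 [505.1 157.3  74.1] [39 41 43]
256 [505.  158.1  82.6] [46 46 48]
264 [504.8 160.4  85.7] [45 47 48]
272 [504.7 163.6  86.4] [47 48 49]
280 [504.5 166.6  87.6] [45 46 45]
288 [504.3 169.9  88. ] [38 40 41]
296 [504.1 173.5  87.8] [41 42 44]
304 [503.9 177.   87.8] [35 37 38]
312 [503.6 181.   87.2] [43 46 48]
320 [503.5 184.3  87.9] [44 48 50]
328 [503.2 188.3  87.4] [46 50 53]
336 [503.  192.2  87.1] [52 54 58]
344 [ 493.   383.1 -213.5] [221 233 238]
```

The depth profile puts the shaker at y≈175, so it is centred in the grip after all, and the pad force is 60 N. I'll lift slowly.

>>> servo_tool(
  plan=[
    [0, 0, 0.01, 0, 0, 0, 0],
    [0, 0, 0.02, 0, 0, 0, 0],
    [0, 0, 0.03, 0, 0, 0, 0],
    [0, 0, 0, 0, 0, 0, 0],
  ],
)

```text
clock: 6.9
position: [503.7, 176.3, 64.1]
ee_rot: [0.727, -0.687, 0.0, -0.001]
contact_force: [0.3, -0.3, -0.7]
gripper_width: 37.4
grasp_force: 60.2
```

>>> servo_tool(
  plan=[
    [0, 0, 0.08, 0, 0, 0, 0],
    [0, 0, 0.08, 0, 0, 0, 0],
    [0, 0, 0.073, 0, 0, 0, 0],
    [0, 0, 0, 0, 0, 0, 0],
    [-0.069, 0.097, 0, 0, 0, 0, 0],
    [-0.069, 0.097, 0, 0, 0, 0, 0],
    [-0.069, 0.097, 0, 0, 0, 0, 0],
    [-0.069, 0.097, 0, 0, 0, 0, 0],
    [-0.069, 0.097, 0, 0, 0, 0, 0],
    [0, 0, 0, 0, 0, 0, 0],
    [0, 0, 0, 0, 0, 0, 0],
    [0, 0, -0.1, 0, 0, 0, 0],
    [0, 0, -0.1, 0, 0, 0, 0],
    [0, 0, -0.04, 0, 0, 0, 0],
    [0, 0, 0, 0, 0, 0, 0],
    [0, 0, 0, 0, 0, 0, 0],
  ],
)

```text
clock: 8.9
position: [400.5, 322.0, 62.1]
ee_rot: [0.727, -0.687, -0.0, -0.001]
contact_force: [0.5, 0.0, -0.9]
gripper_width: 37.5
grasp_force: 60.4
```

```bash
python3 -c "
from h import *
wgrab('w5'); a=cv2.imread('pics/w5.png'); grab('scene','sc3'); b=cv2.imread('pics/sc3.png')[170:290,180:420]
cv2.imwrite('pics/c5.png',np.vstack([cv2.resize(a,(400,300)),cv2.resize(b,(400,200))]))"
```

```text
(no output)
```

View pics/c5.png

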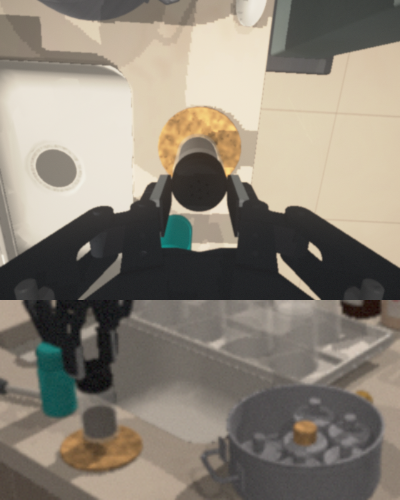

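The shaker hangs upright over the mat, about 13 mm above it. I'll lower and release.

>>> servo_tool(
  plan=[
    [0, 0, -0.02, 0, 0, 0, 0],
    [0, 0, -0.013, 0, 0, 0, 0],
    [0, 0, -0.007, 0, 0, 0, 0],
    [0, 0, 0, 0, 0, 0, 0],
    [0, 0, 0, 0, 0, 0, 0],
  ],
)

```text
clock: 9.62
position: [399.7, 321.5, 49.3]
ee_rot: [0.727, -0.687, -0.0, -0.0]
contact_force: [-0.9, 0.2, 1.7]
gripper_width: 37.2
grasp_force: 60.8
```

>>> servo_tool(
  plan=[
    [0, 0, 0, 0, 0, 0, 0.65],
    [0, 0, 0, 0, 0, 0, 0.65],
    [0, 0, 0, 0, 0, 0, 0.65],
    [0, 0, 0, 0, 0, 0, 0.65],
    [0, 0, 0, 0, 0, 0, 0.65],
    [0, 0, 0.08, 0, 0, 0, 0.65],
    [0, 0, 0.12, 0, 0, 0, 0.65],
    [0, 0, 0.12, 0, 0, 0, 0.45],
    [0.0268, -0.0722, 0, 0, 0, 0.0655, 0.45],
    [0.0268, -0.0722, 0, 0, 0, 0.0655, 0.45],
    [0.0268, -0.0722, 0, 0, 0, 0.0655, 0.45],
    [0.0268, -0.0722, 0, 0, 0, 0.0655, 0.45],
    [0.0268, -0.0722, 0, 0, 0, 0.0655, 0.45],
    [0.0268, -0.0722, 0, 0, 0, 0.0655, 0.45],
    [0.0268, -0.0722, 0, 0, 0, 0.0655, 0.45],
    [0.0268, -0.0722, 0, 0, 0, 0.0655, 0.45],
    [0, 0, 0, 0, 0, 0, 0.45],
    [0, 0, 0, 0, 0, 0, 0.45],
  ],
)

```text
clock: 11.88
position: [464.0, 148.4, 145.1]
ee_rot: [0.973, -0.232, 0.0, -0.0]
contact_force: [0.8, 0.2, 0.6]
gripper_width: 38.7
grasp_force: 0.0
```

```bash
python3 -c "
from h import *
d=wgrab('w6')
print(circ('w6',464,148,18,52,64),circ('w6',508,125,18,54,64),circ('w6',508,125,100,62,67),circ('w6',400,321,40,80,105))"
```

```text
(232, array([464.3, 147.9]), 6.4, array([465. , 147.6,  58.5])) (883, array([508.6, 125.5]), 12.0, array([508.9, 125.3,  58.7])) (3580, array([508.5, 125.6]), 79.9, array([522.3, 119.1,  63.6])) (133, array([414., 330.]), 9.0, array([414.7, 328.3,  89.7]))
```

View pics/w6.png

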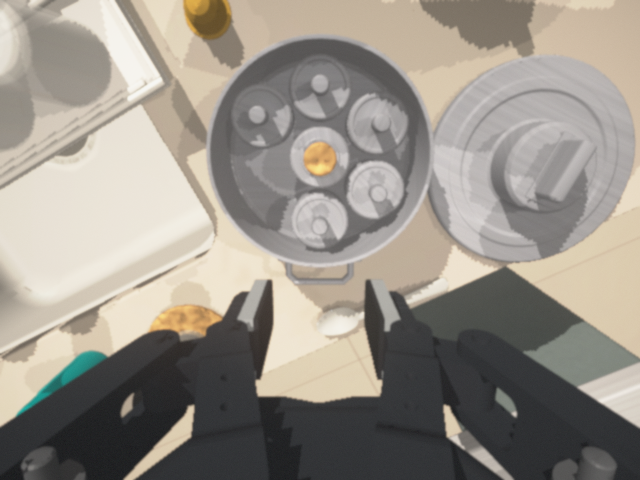

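The knob at (320,226) is 3D-measured at (464.3,147.9), right under the TCP. I'll descend and close.

>>> servo_tool(
  plan=[
    [0.001, -0.001, -0.1, 0, 0, 0, 0.45],
    [0, 0, -0.1, 0, 0, 0, 0.45],
    [0, 0, -0.08, 0, 0, 0, 0.45],
    [0, 0, -0.051, 0, 0, 0, 0.45],
    [0, 0, 0, 0, 0, 0, 0.45],
    [0, 0, 0, 0, 0, 0, 0],
    [0, 0, 0, 0, 0, 0, 0],
    [0, 0, 0, 0, 0, 0, 0],
    [0, 0, 0, 0, 0, 0, 0],
    [0, 0, 0, 0, 0, 0, 0],
    [0, 0, 0, 0, 0, 0, 0],
    [0, 0, 0, 0, 0, 0, 0],
    [0, 0, 0, 0, 0, 0, 0],
    [0, 0, 0, 0, 0, 0, 0],
    [0, 0, 0, 0, 0, 0, 0],
  ],
)

```text
clock: 13.8
position: [464.3, 147.9, 45.8]
ee_rot: [0.973, -0.231, 0.0, 0.0]
contact_force: [0.7, -0.1, -0.5]
gripper_width: 0.0
grasp_force: 0.0
```

```bash
python3 -c "
from h import *
wgrab('w7'); a=cv2.imread('pics/w7.png'); grab('scene','sc4'); b=cv2.imread('pics/sc4.png')[190:310,290:450]
cv2.imwrite('pics/c7.png',np.hstack([a[100:460,200:440],cv2.resize(b,(480,360),interpolation=cv2.INTER_CUBIC)]))
print(circ('w7',464,148,18,52,64),circ('w7',508,125,18,54,64))"
```

```text
(364, array([464.6, 147.8]), 6.3, array([467.3, 146.3,  58.1])) (2181, array([508.6, 125.5]), 12.0, array([509. , 125.3,  58.7]))
```

View pics/c7.png

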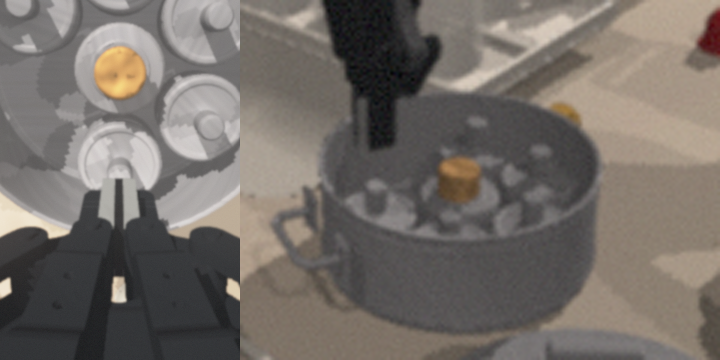

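```bash
python3 -c "
from h import *
C=cloud('w7'); d=np.load('pics/w7.npz'); s=arm.read_state(); print(s['position'],s['gripper_width'],s['contact_force'])
Ri=R.from_quat(s['ee_rot']).inv()
for u in (308,312,326,331):
  for v in range(270,345,8): print(u,v,C[v,u].round(1),Ri.apply(C[v,u]-s['position']).round(1))
f=grab('scene','sc5'); S=np.load('pics/sc5.npz')
for p in [(464.3,147.9,46),(464.3,147.9,62),(464.3,147.9,59),(508.2,175,46)]:
  q=S['T']@np.r_[p,1]; q=S['K']@q[:3]; print(p,q[:2]/q[2])
"
```

```text
[464.31276161 147.92713028  45.79436426] 0.27957373947593506 [0.86109589 0.03268373 0.08992327]
308 270 [469.2 151.7  56.2] [  2.7  -5.6 -10.4]
308 278 [475.9 147.4  86.3] [ 10.6  -4.7 -40.5]
308 286 [476.1 147.   95.2] [ 10.9  -4.4 -49.4]
308 294 [475.6 147.  101.5] [ 10.5  -4.3 -55.7]
308 302 [475.6 146.8 108.4] [ 10.6  -4.1 -62.6]
308 310 [475.4 146.7 114.3] [ 10.5  -3.9 -68.5]
308 318 [474.7 147.  118.3] [  9.7  -3.8 -72.5]
308 326 [476.4 145.8 127.1] [ 11.8  -3.5 -81.3]
308 334 [475.9 145.9 130.7] [ 11.2  -3.4 -85. ]
308 342 [476.4 145.5 136. ] [ 11.9  -3.3 -90.2]
312 270 [469.2 149.5  58.8] [  3.6  -3.6 -13. ]
312 278 [475.  146.   85.9] [ 10.4  -3.1 -40.1]
312 286 [475.3 145.7  94.9] [ 10.8  -2.9 -49.1]
312 294 [475.  145.7 101.7] [ 10.5  -2.8 -55.9]
312 302 [474.8 145.7 108.1] [ 10.4  -2.7 -62.3]
312 310 [474.8 145.5 114.3] [ 10.5  -2.6 -68.5]
312 318 [474.5 145.6 119. ] [ 10.1  -2.5 -73.2]
312 326 [471.8 147.  118.8] [  7.1  -2.5 -73. ]
312 334 [471.3 147.1 122.8] [  6.6  -2.5 -77. ]
312 342 [470.8 147.3 126.5] [  6.1  -2.4 -80.7]
326 270 [466.5 143.3  59.8] [  4.    3.2 -14
[... 398 characters left out ...]
70.5 142.8 129.3] [  7.8   1.8 -83.6]
331 270 [464.  141.7  55.7] [ 2.5  5.7 -9.9]
331 278 [471.9 139.   86.8] [ 10.8   4.6 -41. ]
331 286 [471.9 139.2  94.8] [ 10.7   4.3 -49. ]
331 294 [471.6 139.6 101.1] [ 10.3   4.1 -55.3]
331 302 [472.4 139.5 109.3] [ 11.    3.9 -63.5]
331 310 [472.  139.9 114.2] [ 10.5   3.7 -68.4]
331 318 [471.9 140.1 119.4] [ 10.3   3.5 -73.6]
331 326 [473.3 139.7 127. ] [ 11.7   3.3 -81.2]
331 334 [473.2 139.9 131.2] [ 11.6   3.1 -85.5]
331 342 [473.5 140.  135.8] [ 11.7   3.  -90. ]
(464.3, 147.9, 46) [334.90481469 257.69174578]
(464.3, 147.9, 62) [334.81123409 249.58660638]
(464.3, 147.9, 59) [334.82890237 251.11687955]
(508.2, 175, 46) [340.08498248 241.89861222]
```

```bash
python3 -c "
from h import *
print(arm.hold_point_z)
C=cloud('w7'); s=arm.read_state(); Ri=R.from_quat(s['ee_rot']).inv()
for u in (310,328):
  for v in range(270,282): print(u,v,Ri.apply(C[v,u]-s['position']).round(1))
f='sc4'; S=cloud(f)
for v in range(225,256,3): print(v,[S[v,u].round(0).tolist() for u in (330,334,338)])
"
```

```text
18.700000000000003
310 270 [  3.2  -4.6 -12. ]
310 271 [  2.9  -4.6 -12.5]
310 272 [  2.5  -4.6 -12.6]
310 273 [  2.1  -4.6 -13. ]
310 274 [  1.6  -4.6 -13. ]
310 275 [  1.2  -4.6 -13.4]
310 276 [  0.8  -4.6 -13.7]
310 277 [ -0.5  -4.6 -11.9]
310 278 [ 10.4  -3.9 -40.2]
310 279 [ 10.3  -3.9 -40.9]
310 280 [ 10.8  -3.9 -43.2]
310 281 [ 11.1  -3.8 -44.9]
328 270 [  3.5   4.1 -12.5]
328 271 [  3.1   4.1 -12.9]
328 272 [  2.7   4.1 -13.1]
328 273 [  2.1   4.1 -12.9]
328 274 [  1.9   4.1 -13.8]
328 275 [  0.9   4.1 -12.5]
328 276 [  0.4   4.1 -12.6]
328 277 [ -0.4   4.2 -12. ]
328 278 [ 10.5   3.4 -40.3]
328 279 [ 11.    3.3 -42.6]
328 280 [ 11.    3.3 -43.7]
328 281 [ 10.7   3.3 -43.9]
225 [[451.0, 145.0, 116.0], [452.0, 138.0, 118.0], [459.0, 136.0, 116.0]]
228 [[449.0, 144.0, 111.0], [450.0, 136.0, 114.0], [461.0, 138.0, 108.0]]
231 [[452.0, 147.0, 104.0], [451.0, 137.0, 108.0], [460.0, 136.0, 104.0]]
234 [[452.0, 147.0, 98.0], [452.0, 138.0, 101.0], [459.0, 136.0, 99.0]]
237 [[451.0, 146.0, 93.0], [450.0, 136.0, 97.0], [458.0, 135.0, 94.0]]
240 [[451.0, 146.0, 88.0], [454.0, 140.0, 88.0], [463.0, 140.0, 84.0]]
243 [[511.0, 202.0, 32.0], [519.0, 199.0, 29.0], [526.0, 196.0, 27.0]]
246 [[510.0, 200.0, 27.0], [518.0, 198.0, 24.0], [528.0, 198.0, 19.0]]
249 [[509.0, 200.0, 21.0], [518.0, 199.0, 17.0], [527.0, 196.0, 14.0]]
252 [[510.0, 201.0, 13.0], [460.0, 146.0, 60.0], [465.0, 141.0, 60.0]]
255 [[471.0, 165.0, 41.0], [456.0, 142.0, 58.0], [463.0, 140.0, 55.0]]
```

Both cameras put the real fingertips at z≈85, about 39 mm behind the reported TCP. That explains the weak grip at the shaker's very top and the miss here. I'll allow for it, open, and go about 39 mm lower.

>>> servo_tool(
  plan=[
    [0, 0, 0, 0, 0, 0, 0.45],
    [0, 0, 0, 0, 0, 0, 0.45],
    [0, 0, 0, 0, 0, 0, 0.45],
    [0, 0, 0, 0, 0, 0, 0.45],
    [0, 0, 0, 0, 0, 0, 0.45],
    [0, 0, 0, 0, 0, 0, 0.45],
    [0, 0, 0, 0, 0, 0, 0.45],
    [0, 0, 0, 0, 0, 0, 0.45],
    [0, 0, -0.05, 0, 0, 0, 0.45],
    [0, 0, -0.04, 0, 0, 0, 0.45],
    [0, 0, -0.03, 0, 0, 0, 0.45],
    [0, 0, -0.008, 0, 0, 0, 0.45],
    [0, 0, 0, 0, 0, 0, 0.45],
  ],
)

```text
clock: 15.58
position: [464.4, 147.9, 7.4]
ee_rot: [0.973, -0.231, -0.0, 0.0]
contact_force: [0.2, 0.0, -0.2]
gripper_width: 38.5
grasp_force: 0.0
```

>>> servo_tool(
  plan=[
    [0, 0, 0, 0, 0, 0, 0],
    [0, 0, 0, 0, 0, 0, 0],
    [0, 0, 0, 0, 0, 0, 0],
    [0, 0, 0, 0, 0, 0, 0],
    [0, 0, 0, 0, 0, 0, 0],
    [0, 0, 0, 0, 0, 0, 0],
    [0, 0, 0, 0, 0, 0, 0],
    [0, 0, 0, 0, 0, 0, 0],
    [0, 0, 0, 0, 0, 0, 0],
  ],
)

```text
clock: 16.7
position: [464.6, 148.0, 7.8]
ee_rot: [0.973, -0.231, 0.0, -0.0]
contact_force: [-0.8, -0.3, 4.8]
gripper_width: 10.0
grasp_force: 58.7
```

Knob gripped (the width reading runs about 3 mm low, as it did on the shaker). Now I'll lift, carry it to the vacated place, and turn by -60°.

>>> servo_tool(
  plan=[
    [0, 0, 0.02, 0, 0, 0, 0],
    [0, 0, 0.06, 0, 0, 0, 0],
    [0, 0, 0.09, 0, 0, 0, 0],
    [0, 0, 0.1, 0, 0, 0, 0],
    [0.017, 0.0115, 0, 0, 0, -0.0655, 0],
    [0.017, 0.0115, 0, 0, 0, -0.0655, 0],
    [0.017, 0.0115, 0, 0, 0, -0.0655, 0],
    [0.017, 0.0115, 0, 0, 0, -0.0655, 0],
    [0.017, 0.0115, 0, 0, 0, -0.0655, 0],
    [0.017, 0.0115, 0, 0, 0, -0.0655, 0],
    [0.017, 0.0115, 0, 0, 0, -0.0655, 0],
    [0.017, 0.0115, 0, 0, 0, -0.0655, 0],
    [0, 0, 0, 0, 0, 0, 0],
    [0, 0, 0, 0, 0, 0, 0],
    [0, 0, 0, 0, 0, 0, 0],
  ],
)

```text
clock: 18.58
position: [504.8, 175.3, 88.4]
ee_rot: [0.727, -0.687, -0.0, 0.0]
contact_force: [-0.2, -0.9, -0.8]
gripper_width: 9.7
grasp_force: 58.6
```

```bash
python3 -c "
from h import *
wgrab('w8'); print(circ('w8',508,125,100,62,67)); print([circ('w8',x,y,16,52,64) for x,y in ((550,153),(508,125),(465,100))]); print(arm.read_state()['grasp_force'])"
```

```text
(5436, array([508.5, 125.5]), 79.9, array([514.6,  94.7,  63.6]))
[(407, array([554.9, 150.6]), 6.6, array([554.2, 150.1,  58.5])), (1411, array([508.4, 125.6]), 12.0, array([508.5, 125.2,  58.7])), (469, array([466.7,  98.4]), 6.5, array([467.4,  98.4,  58.6]))]
58.592514395713806
```

View pics/w8.png

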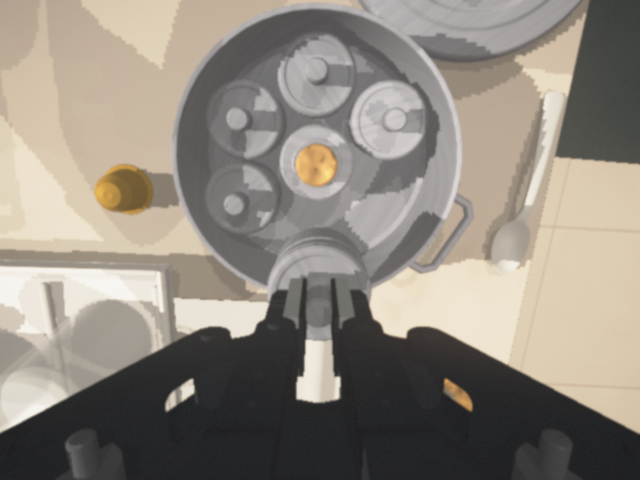

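Pot A is held upright over the vacated place (about 318,290). I'll lower it.

>>> servo_tool(
  plan=[
    [0.001, 0, -0.08, 0, 0, 0, 0],
    [0, 0, -0.08, 0, 0, 0, 0],
    [0, 0, -0.06, 0, 0, 0, 0],
    [0, 0, -0.03, 0, 0, 0, 0],
    [0, 0, -0.012, 0, 0, 0, 0],
    [0, 0, -0.005, 0, 0, 0, 0],
    [0, 0, 0, 0, 0, 0, 0],
  ],
)

```text
clock: 19.5
position: [505.8, 175.7, 8.8]
ee_rot: [0.727, -0.687, 0.0, -0.001]
contact_force: [0.9, 0.4, -0.8]
gripper_width: 9.7
grasp_force: 58.6
```

>>> servo_tool(
  plan=[
    [0, 0, -0.005, 0, 0, 0, 0],
    [0, 0, 0, 0, 0, 0, 0],
    [0, 0, 0, 0, 0, 0, 0.4],
    [0, 0, 0, 0, 0, 0, 0.4],
    [0, 0, 0, 0, 0, 0, 0.4],
    [0, 0, 0, 0, 0, 0, 0.4],
    [0, 0, 0, 0, 0, 0, 0.4],
    [0, 0, 0, 0, 0, 0, 0.4],
    [0, 0, 0.05, 0, 0, 0, 0.4],
    [0, 0, 0.1, 0, 0, 0, 0.48],
    [0.0012, -0.0208, 0, 0, 0, 0.0655, 0.48],
    [0.0012, -0.0208, 0, 0, 0, 0.0655, 0.48],
    [0.0012, -0.0208, 0, 0, 0, 0.0655, 0.48],
    [0.0012, -0.0208, 0, 0, 0, 0.0655, 0.48],
    [0.0012, -0.0208, 0, 0, 0, 0.0655, 0.48],
    [0.0012, -0.0208, 0, 0, 0, 0.0655, 0.48],
    [0.0012, -0.0208, 0, 0, 0, 0.0655, 0.48],
    [0.0012, -0.0208, 0, 0, 0, 0.0655, 0.48],
    [0, 0, 0, 0, 0, 0, 0.48],
    [0, 0, 0, 0, 0, 0, 0.48],
  ],
)

```text
clock: 22.0
position: [508.6, 125.8, 52.4]
ee_rot: [0.973, -0.232, 0.0, -0.0]
contact_force: [0.1, 0.4, 0.1]
gripper_width: 40.8
grasp_force: 0.0
```

```bash
python3 -c "
from h import *
wgrab('w9'); print(circ('w9',508,125,16,54,64),circ('w9',505,175,16,54,64),circ('w9',505,175,24,36,46))"
```

```text
(1698, array([508.7, 125.2]), 12.3, array([509.7, 124.9,  58.6])) 0 (2435, array([505.4, 175.9]), 23.1, array([515.6, 172.1,  40.7]))
```

Pot A sits flat at (505.4,175.9) with its top at about 41 mm. Salt pot next.

>>> servo_tool(
  plan=[
    [0, 0, -0.06, 0, 0, 0, 0.48],
    [0, 0, -0.05, 0, 0, 0, 0.48],
    [0, 0, -0.03, 0, 0, 0, 0.48],
    [0, 0, -0.008, 0, 0, 0, 0.48],
    [0, 0, 0, 0, 0, 0, 0.48],
    [0, 0, 0, 0, 0, 0, 0],
    [0, 0, 0, 0, 0, 0, 0],
    [0, 0, 0, 0, 0, 0, 0],
    [0, 0, 0, 0, 0, 0, 0],
    [0, 0, 0, 0, 0, 0, 0],
    [0, 0, 0, 0, 0, 0, 0],
    [0, 0, 0, 0, 0, 0, 0],
    [0, 0, 0, 0, 0, 0, 0],
  ],
)

```text
clock: 23.68
position: [508.7, 125.7, 8.0]
ee_rot: [0.973, -0.231, 0.0, -0.0]
contact_force: [-1.1, -1.0, 6.3]
gripper_width: 21.5
grasp_force: 58.8
```

>>> servo_tool(
  plan=[
    [0, 0, 0.02, 0, 0, 0, 0],
    [0, 0, 0.06, 0, 0, 0, 0],
    [0, 0, 0.09, 0, 0, 0, 0],
    [0, 0, 0.1, 0, 0, 0, 0],
    [0, 0, 0, 0, 0, 0, 0],
    [-0.037, 0.0186, 0, 0, 0, 0, 0],
    [-0.037, 0.0186, 0, 0, 0, 0, 0],
    [-0.037, 0.0186, 0, 0, 0, 0, 0],
    [-0.037, 0.0186, 0, 0, 0, 0, 0],
    [0, 0, 0, 0, 0, 0, 0],
    [0, 0, 0, 0, 0, 0, 0],
    [0, 0, -0.08, 0, 0, 0, 0],
    [0, 0, -0.08, 0, 0, 0, 0],
    [0, 0, -0.06, 0, 0, 0, 0],
    [0, 0, -0.03, 0, 0, 0, 0],
    [0, 0, -0.012, 0, 0, 0, 0],
    [0, 0, -0.005, 0, 0, 0, 0],
    [0, 0, 0, 0, 0, 0, 0],
  ],
)

```text
clock: 25.92
position: [464.3, 148.1, 8.8]
ee_rot: [0.973, -0.231, 0.0, -0.0]
contact_force: [0.3, 0.2, 0.7]
gripper_width: 21.2
grasp_force: 58.9
```

>>> servo_tool(
  plan=[
    [0, 0, -0.004, 0, 0, 0, 0],
    [0, 0, 0, 0, 0, 0, 0],
    [0, 0, 0, 0, 0, 0, 0.5],
    [0, 0, 0, 0, 0, 0, 0.5],
    [0, 0, 0, 0, 0, 0, 0.5],
    [0, 0, 0, 0, 0, 0, 0.5],
    [0, 0, 0, 0, 0, 0, 0.5],
    [0, 0, 0, 0, 0, 0, 0.5],
    [0, 0, 0.05, 0, 0, 0, 0.5],
    [0, 0, 0.13, 0, 0, 0, 0.65],
    [0, 0, 0.16, 0, 0, 0, 0.65],
    [-0.036, 0.0963, 0, 0, 0, 0, 0.65],
    [-0.036, 0.0963, 0, 0, 0, 0, 0.65],
    [-0.036, 0.0963, 0, 0, 0, 0, 0.65],
    [-0.036, 0.0963, 0, 0, 0, 0, 0.65],
    [-0.036, 0.0963, 0, 0, 0, 0, 0.65],
    [-0.036, 0.0963, 0, 0, 0, 0, 0.65],
    [0, 0, 0, 0, 0, 0, 0.65],
    [0, 0, 0, 0, 0, 0, 0.65],
    [0, 0, 0, 0, 0, 0, 0.65],
  ],
)

```text
clock: 28.42
position: [399.2, 320.3, 109.1]
ee_rot: [0.973, -0.232, -0.0, 0.0]
contact_force: [0.5, -0.7, 0.4]
gripper_width: 55.6
grasp_force: 0.0
```

```bash
python3 -c "
from h import *
wgrab('w10'); print(circ('w10',400,321,45,84,97),circ('w10',508,125,100,62,67)); print(circ('w10',464,148,18,54,64))
C=cloud('w10'); print([(v,C[v,318].round(0).tolist()) for v in range(230,330,10)])"
```

```text
(3242, array([401.4, 321.6]), 19.4, array([403.1, 320.7,  89.9])) (1451, array([462.8, 155.3]), 57.9, array([443.5, 169.2,  63.6]))
(1202, array([464.7, 148.3]), 12.6, array([461.8, 151.8,  58.4]))
[(230, [413.0, 314.0, 90.0]), (240, [409.0, 316.0, 92.0]), (250, [403.0, 319.0, 91.0]), (260, [398.0, 322.0, 91.0]), (270, [392.0, 325.0, 91.0]), (280, [387.0, 328.0, 91.0]), (290, [345.0, 349.0, -0.0]), (300, [-46.0, 547.0, -908.0]), (310, [-80.0, 564.0, -905.0]), (320, [-117.0, 583.0, -907.0])]
```

View pics/w10.png

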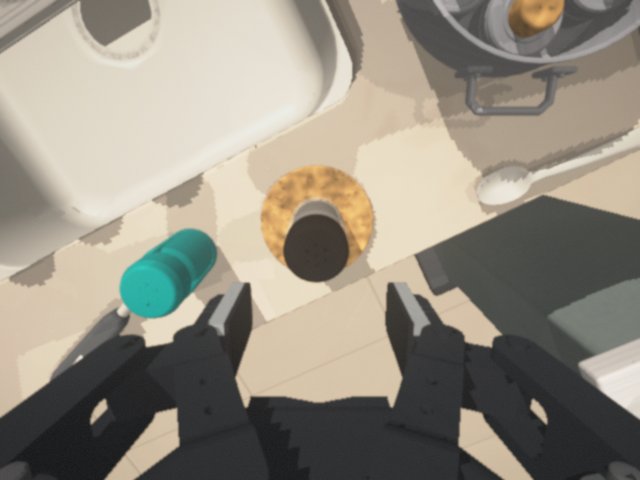

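The shaker stands on the mat, cap at (317,248), measured (401.4,321.6). The decoy at (165,280) is clear of the fingers, and the salt pot is at (464.7,148.3) as wanted. I'll grip the top 23 mm.

>>> servo_tool(
  plan=[
    [0.007, 0.004, -0.06, 0, 0, 0, 0.65],
    [0, 0, -0.08, 0, 0, 0, 0.65],
    [0, 0, -0.08, 0, 0, 0, 0.65],
    [0, 0, -0.057, 0, 0, 0, 0.65],
    [0, 0, 0, 0, 0, 0, 0.65],
    [0, 0, 0, 0, 0, 0, 0],
    [0, 0, 0, 0, 0, 0, 0],
    [0, 0, 0, 0, 0, 0, 0],
    [0, 0, 0, 0, 0, 0, 0],
    [0, 0, 0, 0, 0, 0, 0],
    [0, 0, 0, 0, 0, 0, 0],
    [0, 0, 0, 0, 0, 0, 0],
    [0, 0, 0, 0, 0, 0, 0],
  ],
)

```text
clock: 30.1
position: [401.6, 322.9, 26.8]
ee_rot: [0.973, -0.231, 0.0, -0.001]
contact_force: [-0.8, -0.7, 5.8]
gripper_width: 39.3
grasp_force: 60.7
```

>>> servo_tool(
  plan=[
    [0, 0, 0.03, 0, 0, 0, 0],
    [0, 0, 0.07, 0, 0, 0, 0],
    [0, 0, 0.1, 0, 0, 0, 0],
    [0, 0, 0.11, 0, 0, 0, 0],
    [0, 0, 0, 0, 0, 0, 0],
    [0.0446, -0.0822, 0, 0, 0, 0, 0],
    [0.0446, -0.0822, 0, 0, 0, 0, 0],
    [0.0446, -0.0822, 0, 0, 0, 0, 0],
    [0.0446, -0.0822, 0, 0, 0, 0, 0],
    [0.0446, -0.0822, 0, 0, 0, 0, 0],
    [0.0446, -0.0822, 0, 0, 0, 0, 0],
    [0.0446, -0.0822, 0, 0, 0, 0, 0],
    [0.0446, -0.0822, 0, 0, 0, 0, 0],
    [0, 0, 0, 0, 0, 0, 0],
    [0, 0, 0, 0, 0, 0, 0],
    [0, 0, 0, 0, 0, 0, 0],
  ],
)

```text
clock: 32.1
position: [507.7, 125.7, 118.7]
ee_rot: [0.973, -0.231, -0.0, 0.0]
contact_force: [0.4, 0.0, -0.3]
gripper_width: 39.9
grasp_force: 60.5
```

```bash
python3 -c "
from h import *
wgrab('w11'); C=cloud('w11'); print([(v,C[v,318].round(0).tolist()) for v in range(160,345,8)]);  print(circ('w11',508,125,100,62,67)); 
for n,(x,y) in dict(A=(505,176),B=(466,98),D=(555,100),E=(555,151),C=(511,76)).items(): print(n,circ('w11',x,y,14,52,64))"
```

```text
[(160, [554.0, 103.0, 59.0]), (168, [549.0, 106.0, 59.0]), (176, [543.0, 109.0, 40.0]), (184, [538.0, 111.0, 42.0]), (192, [528.0, 117.0, 2.0]), (200, [522.0, 119.0, 3.0]), (208, [516.0, 122.0, 2.0]), (216, [510.0, 125.0, 3.0]), (224, [526.0, 117.0, 105.0]), (232, [526.0, 117.0, 122.0]), (240, [526.0, 117.0, 137.0]), (248, [526.0, 117.0, 150.0]), (256, [525.0, 118.0, 156.0]), (264, [525.0, 118.0, 167.0]), (272, [525.0, 118.0, 174.0]), (280, [524.0, 118.0, 179.0]), (288, [522.0, 119.0, 182.0]), (296, [520.0, 120.0, 182.0]), (304, [517.0, 122.0, 182.0]), (312, [514.0, 123.0, 182.0]), (320, [512.0, 124.0, 182.0]), (328, [509.0, 126.0, 183.0]), (336, [506.0, 127.0, 183.0]), (344, [503.0, 129.0, 182.0])]
(2794, array([508.5, 125.5]), 79.8, array([547.6,  90.6,  63.7]))
A (284, array([505.5, 176.2]), 6.5, array([506.1, 175. ,  58.5]))
B (284, array([466.8,  97.9]), 6.7, array([468.4,  98. ,  58.4]))
D (315, array([553.2, 102.9]), 6.4, array([553.4, 102.7,  58.6]))
E (313, array([555. , 150.7]), 6.5, array([555.1, 149.9,  58.5]))
C (310, array([511.4,  75.7]), 6.5, array([512.2,  75.9,  58.4]))
```

View pics/w11.png

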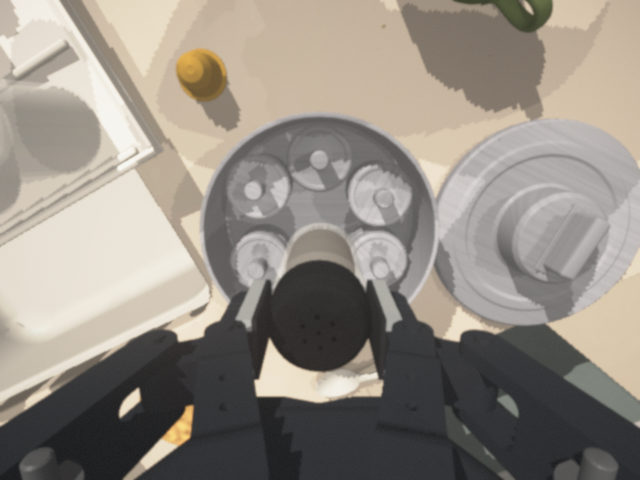

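The shaker's cap (317,315) is centred over the middle; its axis matches the TCP at (507.7,125.7) against the tin centre (508.5,125.5). I'll lower it.

>>> servo_tool(
  plan=[
    [0.003, 0, -0.08, 0, 0, 0, 0],
    [0, 0, -0.08, 0, 0, 0, 0],
    [0, 0, -0.07, 0, 0, 0, 0],
    [0, 0, -0.05, 0, 0, 0, 0],
    [0, 0, -0.02, 0, 0, 0, 0],
    [0, 0, -0.008, 0, 0, 0, 0],
    [0, 0, 0, 0, 0, 0, 0],
    [0, 0, 0, 0, 0, 0, 0],
  ],
)

```text
clock: 33.15
position: [509.6, 125.4, 27.2]
ee_rot: [0.973, -0.231, 0.001, -0.0]
contact_force: [0.3, 0.3, -1.2]
gripper_width: 39.6
grasp_force: 60.5
```

>>> servo_tool(
  plan=[
    [-0.002, 0, -0.006, 0, 0, 0, 0],
    [0, 0, -0.005, 0, 0, 0, 0],
    [0, 0, 0, 0, 0, 0, 0],
    [0, 0, 0, 0, 0, 0, 0],
  ],
)

```text
clock: 33.65
position: [508.7, 125.1, 23.8]
ee_rot: [0.973, -0.231, 0.0, -0.0]
contact_force: [-1.3, -0.4, 5.3]
gripper_width: 39.2
grasp_force: 61.0
```

>>> servo_tool(
  plan=[
    [0, 0, 0, 0, 0, 0, 0.62],
    [0, 0, 0, 0, 0, 0, 0.62],
    [0, 0, 0, 0, 0, 0, 0.62],
    [0, 0, 0, 0, 0, 0, 0.62],
    [0, 0, 0, 0, 0, 0, 0.62],
    [0, 0, 0, 0, 0, 0, 0.62],
    [0, 0, 0.06, 0, 0, 0, 0.62],
    [0, 0, 0.12, 0, 0, 0, 0.55],
    [0, 0, 0.12, 0, 0, 0, 0.45],
    [-0.0369, -0.0647, 0, 0, 0, -0.0268, 0.4],
    [-0.0369, -0.0647, 0, 0, 0, -0.0268, 0.4],
    [-0.0369, -0.0647, 0, 0, 0, -0.0268, 0.4],
    [-0.0369, -0.0647, 0, 0, 0, -0.0268, 0.4],
    [-0.0369, -0.0647, 0, 0, 0, -0.0268, 0.4],
    [-0.0369, -0.0647, 0, 0, 0, -0.0268, 0.4],
    [-0.0369, -0.0647, 0, 0, 0, -0.0268, 0.4],
    [-0.0369, -0.0647, 0, 0, 0, -0.0268, 0.4],
    [0, 0, 0, 0, 0, 0, 0.4],
    [0, 0, 0, 0, 0, 0, 0.4],
  ],
)

```text
clock: 36.02
position: [420.4, -30.2, 113.5]
ee_rot: [0.901, -0.433, 0.0, -0.0]
contact_force: [-0.2, 0.2, -0.1]
gripper_width: 34.4
grasp_force: 0.0
```

```bash
python3 -c "
from h import *
wgrab('w12'); C=cloud('w12').reshape(-1,3); z=np.load('pics/w12.npz')['z'].ravel()
P=C[(z>0)&(np.hypot(C[:,0]-420,C[:,1]+30)<60)&(C[:,2]>60)&(C[:,2]<70)]; print(len(P),cv2.minAreaRect(P[:,:2].astype(np.float32)),np.median(P[:,2]),np.linalg.svd(P[:,:2]-P[:,:2].mean(0),full_matrices=False)[2][0])
print('crown',circ('w12',420,-30,50,37,45)); print(circ('w12',508,125,100,62,67))
print('shaker',circ('w12',508,125,30,80,100))"
```

```text
1221 ((420.1186828613281, -31.086973190307617), (11.932563781738281, 45.54719543457031), 39.17103958129883) 63.54604333569327 [-0.63532762  0.77224272]
crown (5640, array([420. , -31.1]), 35.2, array([422.6, -33.8,  39.9]))
(1777, array([508.4, 125.6]), 80.6, array([516.2,  67.1,  63.7]))
shaker (2706, array([507.4, 123.5]), 19.5, array([507.1, 119.4,  86.9]))
```

View pics/w12.png

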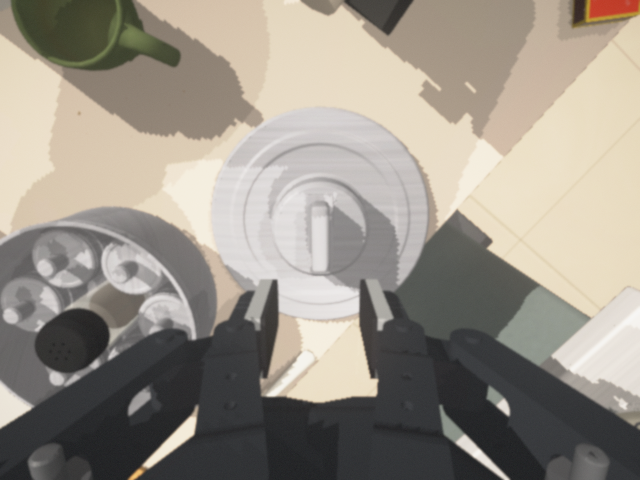

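The lid's bar at (319,237) is aligned with the gripper: measured centre (420.1,-31.1), closing angle 39°. The shaker stands in the tin's middle.

>>> servo_tool(
  plan=[
    [-0.001, -0.003, -0.1, 0, 0, 0, 0.4],
    [0, 0, -0.1, 0, 0, 0, 0.4],
    [0, 0, -0.08, 0, 0, 0, 0.4],
    [0, 0, -0.05, 0, 0, 0, 0.4],
    [0, 0, -0.026, 0, 0, 0, 0.4],
    [0, 0, 0, 0, 0, 0, 0.4],
    [0, 0, 0, 0, 0, 0, 0],
    [0, 0, 0, 0, 0, 0, 0],
    [0, 0, 0, 0, 0, 0, 0],
    [0, 0, 0, 0, 0, 0, 0],
    [0, 0, 0, 0, 0, 0, 0],
    [0, 0, 0, 0, 0, 0, 0],
    [0, 0, 0, 0, 0, 0, 0],
    [0, 0, 0, 0, 0, 0, 0],
    [0, 0, 0, 0, 0, 0, 0],
  ],
)

```text
clock: 37.95
position: [420.3, -30.8, 7.3]
ee_rot: [0.901, -0.433, 0.001, -0.001]
contact_force: [-1.1, 0.3, 6.3]
gripper_width: 10.5
grasp_force: 61.0
```

>>> servo_tool(
  plan=[
    [0, 0, 0.02, 0, 0, 0, 0],
    [0, 0, 0.05, 0, 0, 0, 0],
    [0, 0, 0.08, 0, 0, 0, 0],
    [0, 0, 0.1, 0, 0, 0, 0],
    [0, 0, 0.1, 0, 0, 0, 0],
    [0, 0, 0.08, 0, 0, 0, 0],
    [0, 0, 0, 0, 0, 0, 0],
    [0.0368, 0.0653, 0, 0, 0, 0, 0],
    [0.0368, 0.0653, 0, 0, 0, 0, 0],
    [0.0368, 0.0653, 0, 0, 0, 0, 0],
    [0.0368, 0.0653, 0, 0, 0, 0, 0],
    [0.0368, 0.0653, 0, 0, 0, 0, 0],
    [0.0368, 0.0653, 0, 0, 0, 0, 0],
    [0.0368, 0.0653, 0, 0, 0, 0, 0],
    [0.0368, 0.0653, 0, 0, 0, 0, 0],
    [0, 0, 0, 0, 0, 0, 0],
    [0, 0, 0, 0, 0, 0, 0],
    [0, 0, 0, 0, 0, 0, 0],
  ],
)

```text
clock: 40.2
position: [507.6, 125.2, 135.5]
ee_rot: [0.901, -0.433, -0.0, 0.0]
contact_force: [0.9, -0.2, -2.8]
gripper_width: 10.8
grasp_force: 59.6
```

```bash
python3 -c "
from h import *
d=wgrab('w13'); s=arm.read_state(); print(s['position'],s['contact_force'],s['grasp_force'],s['wrist_torque'])
C=cloud('w13').reshape(-1,3)
P=C[(np.hypot(C[:,0]-508,C[:,1]-125)<95)&(C[:,2]>s['position'][2]-9)&(C[:,2]<s['position'][2]+20)]
A=np.c_[P[:,:2]-s['position'][:2],np.ones(len(P))]; m=np.abs(P[:,2]-np.median(P[:,2]))<8; print(len(P),np.linalg.lstsq(A[m],P[m,2],rcond=None)[0])
print('lid edge',circ('w13',508,125,120,s['position'][2]-9,s['position'][2]+20))
np.save('pics/P.npy',P)"
```

```text
[507.67371426 125.2024082  135.55013235] [-0.71281738  0.23749871 -3.77628902] 59.649842977523804 [-0.00290814  0.00851729  0.03579938]
53580 [-2.92704087e-03  2.24767342e-03  1.39167928e+02]
lid edge (53580, array([507.5, 125.5]), 87.3, array([538.1,  92.5, 139. ]))
```

View pics/w13.png

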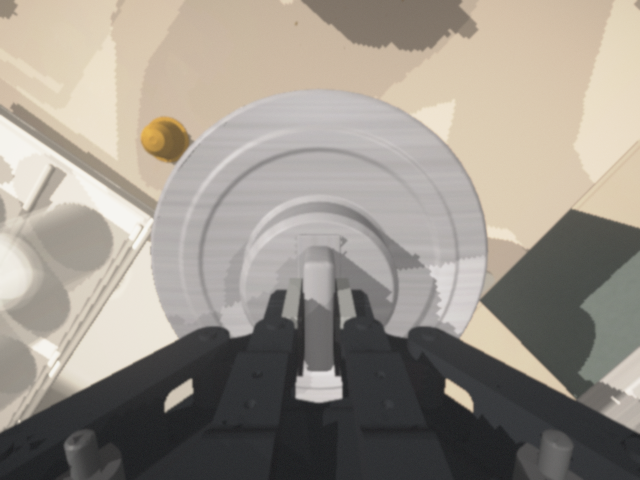

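The lid is held level (tilt about 0.004) and centred at (507.5,125.5). I'll shift +1 mm in x and go down to just above the rim.

>>> servo_tool(
  plan=[
    [0.003, 0.0005, -0.06, 0, 0, 0, 0],
    [0, 0, -0.07, 0, 0, 0, 0],
    [0, 0, -0.05, 0, 0, 0, 0],
    [0, 0, -0.025, 0, 0, 0, 0],
    [0, 0, 0, 0, 0, 0, 0],
    [0, 0, 0, 0, 0, 0, 0],
    [0, 0, 0, 0, 0, 0, 0],
  ],
)

```text
clock: 41.12
position: [509.4, 126.1, 74.7]
ee_rot: [0.901, -0.433, 0.0, -0.001]
contact_force: [0.2, 0.3, -4.3]
gripper_width: 10.5
grasp_force: 59.6
```

>>> servo_tool(
  plan=[
    [-0.0025, -0.0025, 0, 0, 0, 0, 0],
    [0, 0, -0.012, 0, 0, 0, 0],
    [0, 0, -0.01, 0, 0, 0, 0],
    [0, 0, -0.008, 0, 0, 0, 0],
    [0, 0, -0.006, 0, 0, 0, 0],
    [0, 0, 0, 0, 0, 0, 0],
    [0, 0, 0, 0, 0, 0, 0],
  ],
)

```text
clock: 42.0
position: [508.2, 125.1, 63.3]
ee_rot: [0.901, -0.433, 0.0, -0.0]
contact_force: [-1.0, -0.4, -2.2]
gripper_width: 10.9
grasp_force: 59.9
```

>>> servo_tool(
  plan=[
    [0, 0, -0.004, 0, 0, 0, 0],
    [0, 0, 0, 0, 0, 0, 0],
    [0, 0, 0, 0, 0, 0, 0.4],
    [0, 0, 0, 0, 0, 0, 0.4],
    [0, 0, 0, 0, 0, 0, 0.4],
    [0, 0, 0, 0, 0, 0, 0.4],
    [0, 0, 0, 0, 0, 0, 0.4],
    [0, 0, 0, 0, 0, 0, 0.4],
    [0, 0, 0.05, 0, 0, 0, 0.4],
    [0, 0, 0.12, 0, 0, 0, 0.4],
    [0, 0, 0.15, 0, 0, 0, 0.4],
    [0, 0, 0, 0, 0, 0, 0.4],
    [0, 0, 0, 0, 0, 0, 0.4],
  ],
)

```text
clock: 43.62
position: [507.8, 125.1, 158.5]
ee_rot: [0.901, -0.433, 0.0, -0.0]
contact_force: [0.5, -0.5, -0.0]
gripper_width: 34.3
grasp_force: 0.0
```

```bash
python3 -c "
from h import *
d=wgrab('w14'); grab('scene','sc6'); C=cloud('w14').reshape(-1,3)
P=C[(np.hypot(C[:,0]-508,C[:,1]-125)<84)&(np.hypot(C[:,0]-508,C[:,1]-125)>45)&(C[:,2]>50)&(C[:,2]<82)]
A=np.c_[P[:,:2]-[508,125],np.ones(len(P))]; print(len(P),np.linalg.lstsq(A,P[:,2],rcond=None)[0])
print('lid edge',circ('w14',508,125,120,58,80),'crown',circ('w14',508,125,50,93,101),'bar',circ('w14',508,125,50,116,126))"
```

```text
24832 [-2.03233262e-04  8.08882586e-04  6.70069483e+01]
lid edge (29264, array([508. , 125.5]), 87.3, array([524.2, 106.8,  66.8])) crown (6099, array([508.5, 125.2]), 35.1, array([511. , 122.2,  95.9])) bar (1306, array([508.1, 124.9]), 22.7, array([509.1, 124.3, 119.5]))
```

```bash
python3 -c "
from h import *
print(arm.job_done())"
```

```text
the job is handed in; nothing more can be done
None
```

The job is handed in at about 44 s of the 122 s allowed. The shaker is in the middle, the salt pot is next to the pull handle, pot A is in the freed place, and the lid measures level, centred within 1 mm and fully down; I did not see the verdict.

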